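# Seat the adapter, then hold the test jig's guard open

### The job

One of the three plug-in adapters on the test jig is not fully in: press it down until it is fully home in its socket like the other two. Then lift the jig's spring-closing clear guard by the bar on its front edge and hold it still at 50 degrees open (within 5 degrees), so that a colleague can reach the board; finish while still holding it by the bar, and leave the loose things on the bench where they are.

Things in the scene. Friction and masses are not known exactly. Their poses are not given: they have to be found in the camera images.
- jig: grey test jig, fixed, 180 (x) x 300 (y) x 50 mm high; origin under its centre, on the bench. x points from its front (bar side) to its back (hinge side), y to its left, z up. A flat hinged guard covers its right part; on its left stand three black sockets, 44 x 46 x 18 mm high, each with a grey square adapter, at jig y = 115 mm and x = -60, -10, 40 mm, in any order
- adapter (a joint): how far the loose adapter has been pushed in, m: starts between 0 and 0.003, fully home at 0.009 (a hard stop, underside of its head on the socket). It slides straight down against about 7 N of friction and stays where it is left; it cannot be pulled out or tipped
- adapter_top (a point): centre of the top face of the adapter that is not fully in; its grey head is 30 x 30 x 22 mm high, square to the jig. This top is 96 to 99 mm above the bench at the start and 90 mm when home, level with the tops of the other two adapters, which are home already and fixed
- guard (a joint): opening angle of the guard, rad: 0 = shut, flat (as at the start), growing as its front edge rises, up to 1.6; 50 degrees = 0.873. Spring and weight always close it; about 2.5 to 4 N at the bar hold it open
- guard_hinge (a point): point on the hinge axis, in the middle of the guard's width, 56 mm above the bench (jig x = 80, y = -40 mm). The axis runs along the jig's y
- guard_bar (a point): round steel bar handle, 10 mm in diameter, 110 mm long, parallel to the hinge axis, 215 mm from it; this point is its middle (56 mm above the bench when shut), it turns easily between gripping fingers as the guard swings. Arms at its ends join it to the guard plate (8 mm thick, 200 mm wide). Gap from the bar's centre to the plate's edge and to the jig's front: 45 mm; below it only the bench
- spool: steel solder reel standing upright, 52 mm across, 40 mm high, loose on the bench in front of the jig; origin under its centre; leave it alone
- meter: black handheld meter lying flat, 155 x 78 x 36 mm, loose, right of the jig; origin under its centre; leave it alone
- driver: screwdriver lying along the jig's left side, 170 mm long, loose; origin under its middle; leave it alone
- flux_jar: small closed jar, 44 mm across, 50 mm high, loose, behind left of the jig; origin under its centre; leave it alone
- battery: black battery pack lying flat, 45 x 150 x 22 mm, loose, behind the jig; origin under its centre; leave it alone
- parts_tray: white open parts tray, 80 x 100 x 25 mm, loose, in front right of the jig; origin under its centre; leave it alone
- tip_cup: dark steel cup, 60 mm across, 50 mm high, loose, left of the jig; origin under its centre; leave it alone

How it is judged:
By the outcome, as a careful person would: the job done as asked, in the order asked, and still so for the second after the job is handed in, while the arm keeps its last pose, push and grip.
It also fails if it takes over 40 s, if anything falls off the work surface, if the arm or the gripper's body presses on something with over 40 N, if the wrist force passes 120 N, or if a joint passes its speed limit or range.

### The arm

A 6-joint arm with a two-finger parallel gripper is mounted at the origin on the work surface. World frame = base frame: x ahead of the robot, y to its left, z up, the work surface at z = 0. Lengths are in mm, angles in rad, forces in N, time in s.
With the tool pointing down it reaches from about 350 to 875 mm from the base axis. Payload 4.2 kg.
Tool frame: the origin (TCP) lies midway between the tips of the shut fingers; the grasp point (between the pads) lies 19 mm behind it; z points along the fingers, y is the line along which they close (so a half turn about z gives the same grasp; the last joint's range is limited). The gripper opens to 85 mm and grips with 20 to 120 N. Pads are 22 mm wide; open, the fingers measure 114 mm over their backs; the gripper's body (76 mm by 85 mm) begins 54 mm behind the grasp point. The pads swing forward as they close: fully open they stand 13 mm farther back than shut.
Start: joints at [-0.97, 0.385, 0.008, 0, -1.194, -0.259], TCP at [209.504, -588.818, 231.312] pointing down, gripper open.
Joint ranges: [-3.14, 3.14], [-1.21, 2.06], [-1.07, 1.41], [-3.16, 2.05], [-2.99, -0.16], [-3.1, 3.1]. Speed limits (rad/s): [2.79, 2.79, 3.14, 3.14, 3.14, 3.14].

### API

Orientations are given as a unit quaternion [x, y, z, w].
In Python, from bench import * gives the robot as it stands.
- The arm moves only by the tool drive_tool, never from a script. Its argument "plan" is a list that holds one entry, the list of rows, each a list of 5 numbers: the closure, from -1 (fully open) to 1 (shut), then the shift along the world's x, y, z in mm, then the turn about the world's z in degrees. A call has 1 to 20 rows; each row shifts and turns the commanded pose from where the row before left it; what a row does not reach is not made up. A row lasts 1/12 s, in which the tool goes at most 41.7 mm and 7.16 degrees, less where a joint would pass 70% of its speed; a pose out of reach is approached as far as the arm can. A call is refused whole if a number of a shift passes 41.7 or a number of a turn 7.16, either way. A call with a gripper value outside its range is refused whole. The fingers move at their own pace and stop on an object; the grip force is fixed at half the most. Time passes only in rows, so rows that do not move let the fingers close. It gives the time, the measured TCP pose, the force, the opening and the grip force at its end, in the units of the state.
- read_state(): the state, without advancing time (a new reading comes with each control period).
- get_image(name): name is "scene" or "top" or "wrist"; returns (picture, depth): 384x512x3 uint8, red, green, blue; 384x512 float32, mm along the optical axis (not along the pixel's ray), 0 where there is no reading.
- camera_model(name): a dict with "fx", "fy", "cx", "cy" (pixels), "distortion" ([k1, k2, p1, p2, k3] as OpenCV has them; the pictures are not rectified), "R" (3x3) and "t" (3): a world point X has camera coordinates R X + t; the wrist camera has in their place "mount" (4x4, takes a point from camera to tool coordinates, whose origin is the TCP and whose axes are the flange's). Camera axes: x right, y down, z forward; pixel columns grow to the right and rows downward; lengths in mm; the calibration is good to about 2 mm. A picture is of the moment at which its call begins: read the wrist's pose just before it. camera_model takes no time and is no camera call.
- job_done(): hands the job in; it is judged then, once.
The state is a dict: "clock": time; "joints": joint angles; "joint_vel": joint speeds; "joint_efforts": joint torques, N m; "position": TCP position; "ee_rot": TCP orientation; "contact_force": force on the tool from outside, world axes, zero at the start; "wrist_torque": the same for the moment, N m; "gripper_width": finger opening in mm; "grasp_force": force on a finger pad.
Only numpy, scipy, OpenCV 4.12 (cv2) and the standard library are available. Lean on these libraries where they do the work, as an engineer would, in place of code of your own. Each camera call takes 0.05 s, during which the arm holds its last target. There are 200 camera calls.

## Working session

There is one attempt and no reset: what is moved stays moved. The work goes in short steps, Python scripts to look and compute and a tool call to move; the robot and the scene stay as the last step left them, time stands still between calls to the robot, and variables do not carry over. Pictures are saved under pics/ and viewed, at most 10 in all, crops included, and the job is handed in when it is done.

Besides the shell and the picture viewer there is one more tool, called after "Request:" by a JSON object that holds its "method" and its "body", one argument or row to a line. drive_tool: Moves the arm, as the interface text tells. Its arguments: {"type":"object","properties":{"plan":{"type":"array"}},"required":["plan"]}

```bash
ls; mkdir -p pics
python3 - <<'E'
from bench import *
import cv2,numpy as np
s=read_state();print(s)
for n in("scene","top"):
    im,d=get_image(n);np.savez(f"{n}0.npz",im=im,d=d);cv2.imwrite(f"pics/{n}0.png",im[:,:,::-1]);print(n,camera_model(n),(d>0).mean())
a=cv2.imread("pics/scene0.png");b=cv2.imread("pics/top0.png")
E
```

```text
pics
{'clock': 0.0, 'joints': array([-9.70386702e-01,  3.85553844e-01,  6.63780398e-03, -4.76617698e-04,
       -1.19399872e+00, -2.58558105e-01]), 'joint_vel': array([-0.00019058, -0.00046102,  0.00107943, -0.00036128,  0.00050415,
       -0.00026052]), 'joint_efforts': array([ 4.16105422e-05, -3.92288733e+01,  1.88393515e+01,  4.18598369e+00,
       -4.72035041e-03, -4.27423089e-06]), 'position': array([ 209.31592975, -588.29554028,  230.23122707]), 'ee_rot': array([-1.70007953e-01,  9.85442096e-01,  1.05525059e-03, -2.39677412e-04]), 'contact_force': array([ 0.27531069,  0.32155566, -0.56402161]), 'wrist_torque': array([-0.00857006,  0.01869428,  0.02893886]), 'grasp_force': 0.0, 'gripper_width': 85.48075822358362}
scene {'fx': 428.1524692845633, 'fy': 428.1524692845633, 'cx': 262.8232659163852, 'cy': 193.5165976258418, 'distortion': array([-0.16052118,  0.        ,  0.        ,  0.        ,  0.        ]), 'R': array([[-0.33047452,  0.9437913 ,  0.00667655],
       [ 0.79677447,  0.28277348, -0.53403146],
       [-0.5059022 , -0.17116409, -0.84543824]]), 't': array([ 154.20985475, -412.04035398, 1311.93028365])} 0.9961191813151041
top {'fx': 394.096415077372, 'fy': 394.096415077372, 'cx': 256.0044022240565, 'cy': 195.40621341275383, 'distortion': array([-0.05891626,  0.        ,  0.        ,  0.        ,  0.        ]), 'R': array([[ 0.00276602, -0.9998703 ,  0.01586591],
       [-0.99300128, -0.00461965, -0.11801318],
       [ 0.11807116, -0.01542844, -0.99288527]]), 't': array([ 32.01337395, 594.8803377 , 830.84371199])} 0.9957682291666666
```

View pics/top0.png

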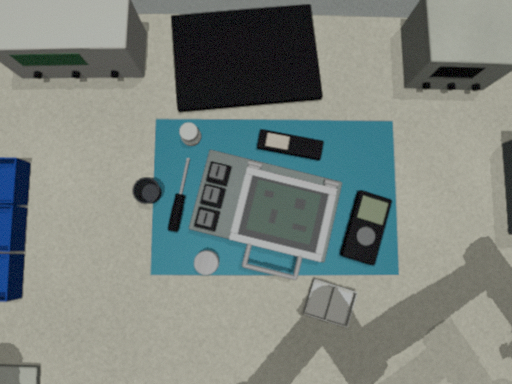

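View pics/scene0.png

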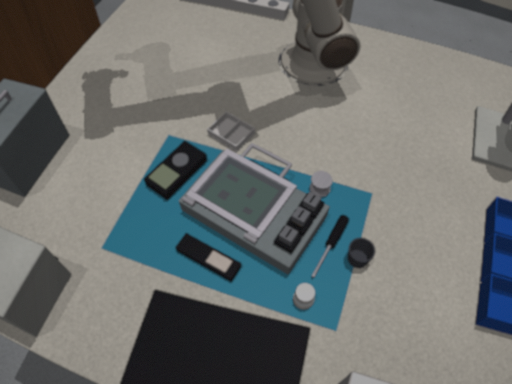

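The top view shows the jig at around (265,205): guard on the right, bar at about (271,264) facing the robot, and adapters at (218,172), (212,195) and (207,218). The spool is at (206,263), in front of the sockets. The scene view agrees.

```bash
cat > h.py <<'E'
import numpy as np,cv2
from bench import *
def world(cm,d,R=None,t=None):
    h,w=d.shape;u,v=np.meshgrid(np.arange(w),np.arange(h))
    K=np.array([[cm['fx'],0,cm['cx']],[0,cm['fy'],cm['cy']],[0,0,1]])
    p=cv2.undistortPoints(np.stack([u,v],-1).reshape(-1,1,2).astype(np.float64),K,cm['distortion']).reshape(h,w,2)
    P=np.dstack([p[...,0]*d,p[...,1]*d,d])
    if R is None:R,t=cm['R'],cm['t']
    return (P-t)@R
E
python3 - <<'E'
from h import *
for n in("top","scene"):
    f=np.load(n+"0.npz");im,d=f['im'],f['d'];W=world(camera_model(n),d);z=W[...,2]
    g=(W[...,0]>300)&(W[...,0]<850)&(abs(W[...,1])<400)
    hsv=cv2.cvtColor(im,cv2.COLOR_RGB2HSV)
    mat=g&(hsv[...,0]>90)&(hsv[...,0]<105)&(hsv[...,1]>150)
    print(n,"mat z",np.median(z[mat]),z[mat].std())
    for lo,hi in((44,120),(80,120)):
        m=((z>lo)&(z<hi)&g&(d>0)).astype(np.uint8)
        k,lab,st,ce=cv2.connectedComponentsWithStats(m)
        for i in range(1,k):
            if st[i,4]<15:continue
            q=W[lab==i];r=cv2.minAreaRect(q[:,:2].astype(np.float32))
            print(lo,st[i],np.median(q,0).round(1),"z95",np.percentile(q[:,2],[10,50,90]).round(1),r)
# bar: top
f=np.load("top0.npz");W=world(camera_model("top"),f['d'])
print(W[240:282:2,[250,262,272,285,296],2].round(0))
im=f['im'];v=np.hstack([cv2.resize(im[140:290,180:350],None,fx=4,fy=4,interpolation=cv2.INTER_CUBIC)])
cv2.imwrite("pics/crop.png",v[:,:,::-1])
E
```

```text
top mat z 0.7905258868104229 57.93248805002021
44 [180 122  18  19 260] [735.1 183.8  50. ] z95 [47.9 50.  51.8] ((735.81494140625, 183.76309204101562), (39.99635314941406, 37.99475860595703), 1.4806649684906006)
44 [  189   150   153   131 11815] [567.1  13.1  57.6] z95 [49.7 57.6 66.9] ((548.453857421875, 19.047348022460938), (298.9787902832031, 230.65322875976562), 76.17314147949219)
44 [132 177  28  27 180] [603.7 278.1  49.8] z95 [46.5 49.8 52. ] ((603.6812744140625, 273.9069519042969), (57.06351089477539, 58.788536071777344), 0.47901612520217896)
80 [210 163  17  18 213] [638.7 113.9  89.9] z95 [88.  89.9 91.9] ((638.5086669921875, 114.29528045654297), (30.131671905517578, 29.643465042114258), 76.03791809082031)
80 [203 186  18  18 233] [589.7 125.   97.4] z95 [94.9 97.4 99.2] ((590.1543579101562, 126.13311767578125), (30.243003845214844, 30.10582160949707), 76.53018188476562)
80 [197 210  18  17 218] [541.3 137.4  89.8] z95 [88.  89.8 91.7] ((541.6842041015625, 138.0791473388672), (30.18023681640625, 29.771902084350586), 76.29489135742188)
scene mat z 1.6718533009078371 2.7321
[... 902 characters left out ...]
6.1 90.5 92.4] ((640.3427734375, 115.4842300415039), (30.68570899963379, 32.635005950927734), 76.7347640991211)
[[ 60.  58.  59.  56.  58.]
 [ 57.  60.  58.  59.  57.]
 [ 62.  59.  59.  58.  57.]
 [ 60.  58.  57.  60.  57.]
 [ 60.  -1.  58.  57.  57.]
 [ 59.   1.  -0.  59.  58.]
 [  1.   1.  -1. 895.  60.]
 [ -3.   1.   1.   2.  59.]
 [ -1.   1.   4.   0.   3.]
 [ -0.   1.   1.   1.  -1.]
 [ -1.   2.   0.   0.  56.]
 [  1.   0.  -0.   2.  59.]
 [ 58.   2.   3.   3.  60.]
 [ 60.   2.   3.   3.  59.]
 [ 59.  60.  -1.   3.  62.]
 [  2.  62.  56.   1.  59.]
 [ -0.  58.  62.  -0.  61.]
 [  4.   1.  56.  59.  62.]
 [  1.   1.  -2.  62.  58.]
 [ -2.  -1.   2.  -1.  60.]
 [  2.   1.  -1.   1.   1.]]
```

View pics/crop.png

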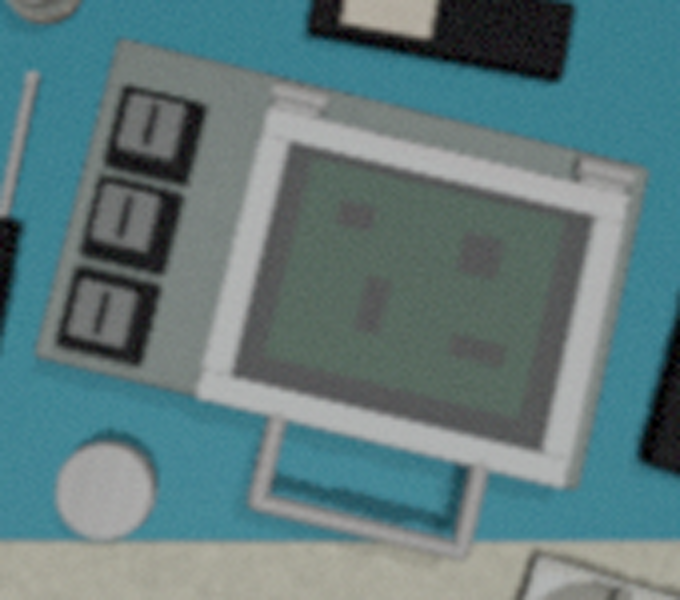

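The loose adapter is the middle one: its top is at about (591, 126.5, 97.5), and the other two are at 90. The spacing and yaw (-13.8°) match the given sizes. I'll move above it with the fingers shut, turning to the jig's axes.

Request:
{"method": "drive_tool", "body": {
  "plan": [
    [[1, 18.5, 36, 0, 2.83], [1, 18.5, 36, 0, 2.83], [1, 18.5, 36, 0, 2.83], [1, 18.5, 36, 0, 2.83], [1, 18.5, 36, 0, 2.83], [1, 18.5, 36, 0, 2.83], [1, 18.5, 36, 0, 2.83], [1, 18.5, 36, 0, 2.83], [1, 18.5, 36, 0, 2.83], [1, 18.5, 36, 0, 2.83], [1, 18.5, 36, 0, 2.83], [1, 18.5, 36, 0, 2.83], [1, 18.5, 36, 0, 2.83], [1, 18.5, 36, 0, 2.83], [1, 18.5, 36, 0, 2.83], [1, 18.5, 36, 0, 2.83], [1, 18.5, 36, 0, 2.83], [1, 18.5, 36, 0, 2.83], [1, 18.5, 36, 0, 2.83], [1, 18.5, 36, 0, 2.83]]
  ]
}}

```text
clock: 1.77
position: [579.8, 133.1, 230.9]
ee_rot: [-0.618, 0.786, 0.0, -0.0]
contact_force: [0.6, -0.3, 0.7]
gripper_width: 0.1
grasp_force: 0.0
```

Request:
{"method": "drive_tool", "body": {
  "plan": [
    [[1, 0, 0, 0, 0], [1, 0, 0, 0, 0], [1, 0, 0, 0, 0]]
  ]
}}

```text
clock: 2.02
position: [579.0, 131.2, 230.5]
ee_rot: [-0.617, 0.787, 0.0, -0.001]
contact_force: [-0.2, -0.3, 0.1]
gripper_width: 0.3
grasp_force: 0.0
```

Run:
```python
from h import *
f=np.load("top0.npz");im,d=f['im'],f['d'];W=world(camera_model("top"),d)
o=np.array([573.3,12.4]);ex=np.array([.9711,-.2385]);ey=np.array([.2385,.9711])
J=np.dstack([(W[...,:2]-o)@ex,(W[...,:2]-o)@ey])
z=W[...,2];m=(z>45)&(z<70)&(J[...,0]<-115)&(J[...,0]>-160)&(J[...,1]>-80)&(J[...,1]<0)
print("bar jig xy (expect -135):",np.median(J[m],0),m.sum(),np.median(z[m]))
m=(z>45)&(z<70)&(J[...,0]<-60)&(abs(J[...,1]+40)<130);print("guard y",np.percentile(J[m][:,1],[1,99]))
s=read_state();print(s['clock'],s['position'],s['ee_rot'],s['gripper_width'],s['contact_force'],s['joints'])
```

```text
bar jig xy (expect -135): [-135.77785575  -40.37456349] 185 59.606384604620004
guard y [-145.06371628   86.72879695]
2.0167 [578.96060969 131.16964243 230.48116571] [-6.16990523e-01  7.86969964e-01  2.74502088e-04 -9.46065542e-04] 0.3162993093842448 [-0.19204145 -0.30322982  0.05481058] [ 4.95235397e-01  3.33047390e-01 -7.20710747e-02 -2.40921385e-04
 -1.16763554e+00 -7.36110595e-01]
```

The bar measures (-135.8, -40.4) in jig axes against an expected (-135, -40), so the jig frame holds. Next I go down to just above the adapter, then press gently.

Request:
{"method": "drive_tool", "body": {
  "plan": [
    [[1, 6, -2.5, -20, 0], [1, 6, -2, -30, 0], [1, 0, 0, -30, 0], [1, 0, 0, -25, 0], [1, 0, 0, -15, 0], [1, 0, 0, -6, 0], [1, 0, 0, 0, 0], [1, 0, 0, 0, 0]]
  ]
}}

```text
clock: 2.68
position: [591.9, 126.1, 106.3]
ee_rot: [-0.617, 0.787, -0.0, 0.001]
contact_force: [-0.4, 0.4, 0.2]
gripper_width: -0.2
grasp_force: 0.0
```

Request:
{"method": "drive_tool", "body": {
  "plan": [
    [[1, 0, 0, -1.5, 0], [1, 0, 0, -1.5, 0], [1, 0, 0, -1.5, 0], [1, 0, 0, -1.5, 0], [1, 0, 0, -1.5, 0], [1, 0, 0, -1.5, 0], [1, 0, 0, -1.5, 0], [1, 0, 0, 0, 0]]
  ]
}}

```text
clock: 3.35
position: [591.7, 126.8, 95.8]
ee_rot: [-0.617, 0.787, -0.0, 0.0]
contact_force: [-2.5, -0.1, 4.9]
gripper_width: -0.2
grasp_force: 2.4
```

Contact is at about z 96, at 5 N. I'll keep pressing.

Request:
{"method": "drive_tool", "body": {
  "plan": [
    [[1, 0, 0, -1, 0], [1, 0, 0, -1, 0], [1, 0, 0, -1, 0], [1, 0, 0, -1, 0], [1, 0, 0, -1, 0], [1, 0, 0, 0, 0]]
  ]
}}

```text
clock: 3.85
position: [591.6, 126.8, 91.0]
ee_rot: [-0.617, 0.787, -0.0, 0.0]
contact_force: [-2.1, -0.5, 5.6]
gripper_width: 0.1
grasp_force: 2.9
```

Request:
{"method": "drive_tool", "body": {
  "plan": [
    [[1, 0, 0, -0.7, 0], [1, 0, 0, -0.7, 0], [1, 0, 0, 0, 0]]
  ]
}}

```text
clock: 4.1
position: [591.7, 126.8, 90.1]
ee_rot: [-0.617, 0.787, -0.0, 0.0]
contact_force: [-2.7, 0.7, 8.8]
gripper_width: -0.3
grasp_force: 4.0
```

Request:
{"method": "drive_tool", "body": {
  "plan": [
    [[1, 0, 0, -0.7, 0], [1, 0, 0, 0, 0]]
  ]
}}

```text
clock: 4.27
position: [591.7, 126.8, 90.0]
ee_rot: [-0.617, 0.787, -0.0, 0.0]
contact_force: [-4.8, 0.1, 10.4]
gripper_width: 0.2
grasp_force: 5.5
```

Request:
{"method": "drive_tool", "body": {
  "plan": [
    [[1, 0, 0, -0.5, 0], [1, 0, 0, 0, 0]]
  ]
}}

```text
clock: 4.43
position: [591.7, 126.8, 90.0]
ee_rot: [-0.617, 0.787, -0.001, 0.0]
contact_force: [-5.0, -0.2, 13.3]
gripper_width: 0.0
grasp_force: 6.6
```

Request:
{"method": "drive_tool", "body": {
  "plan": [
    [[1, 0, 0, -1, 0], [1, 0, 0, -0.5, 0], [1, 0, 0, 0, 0], [1, 0, 0, 0, 0]]
  ]
}}

```text
clock: 4.77
position: [591.8, 126.8, 90.0]
ee_rot: [-0.618, 0.786, -0.001, 0.001]
contact_force: [-7.2, 0.4, 19.8]
gripper_width: 0.3
grasp_force: 9.7
```

Request:
{"method": "drive_tool", "body": {
  "plan": [
    [[1, 0, 0, 6, 0], [1, 0, 0, 20, 0], [0, 0, 0, 25, 0], [0, -20, -15, 25, 0], [0, -32, -23, 0, 0], [0, -32, -23, 0, 0], [0, -32, -23, 0, 0], [0, -27, -23, 0, 0], [0, -16, -13.5, 0, 0], [0, 0, 0, 0, 0], [0, 0, 0, 0, 0]]
  ]
}}

```text
clock: 5.68
position: [432.2, 5.7, 162.2]
ee_rot: [-0.617, 0.787, -0.0, 0.001]
contact_force: [-0.7, 0.4, -0.4]
gripper_width: 42.8
grasp_force: 0.0
```

Run:
```python
from h import *
s=read_state();print(s['clock'],s['position'],s['ee_rot'],s['gripper_width'],s['contact_force'],s['joints'])
for n in("top","scene"):
    im,d=get_image(n);W=world(camera_model(n),d);cv2.imwrite(f"pics/{n}1.png",im[:,:,::-1])
    for p in((542.5,138.5),(591.5,126.5),(639.5,115)):
        m=(np.hypot(W[...,0]-p[0],W[...,1]-p[1])<11)&(W[...,2]<130);print(n,p,np.median(W[m][:,2]).round(1),m.sum())
cm=camera_model("wrist");print(cm['mount'])
im,d=get_image("wrist");cv2.imwrite("pics/wrist1.png",im[:,:,::-1])
from scipy.spatial.transform import Rotation as R
T=np.eye(4);T[:3,:3]=R.from_quat(s['ee_rot']).as_matrix();T[:3,3]=s['position'];M=T@cm['mount']
W=world(cm,d,M[:3,:3].T,-M[:3,:3].T@M[:3,3])
o=np.array([573.3,12.4]);ex=np.array([.9711,-.2385]);ey=np.array([.2385,.9711])
J=np.dstack([(W[...,:2]-o)@ex,(W[...,:2]-o)@ey]);z=W[...,2]
m=(d>0)&(z>45)&(z<70)&(J[...,0]<-115)&(J[...,0]>-160)&(J[...,1]>-85)&(J[...,1]<5)
print("bar",np.median(J[m],0),np.percentile(J[m][:,0],[2,98]),np.percentile(z[m],[10,50,90]),m.sum())
```

```text
5.6833 [432.23758532   5.73900497 162.20112184] [-6.16653679e-01  7.87234196e-01 -2.84883276e-04  6.93043057e-04] 42.828874730022434 [-0.66005336  0.38623372 -0.36909813] [ 3.92062401e-01  1.24286662e-01 -5.43712627e-01  2.24203059e-04
 -9.01308776e-01 -6.34027573e-01]
top (542.5, 138.5) 90.3 91
top (591.5, 126.5) 89.8 85
top (639.5, 115) 90.3 87
scene (542.5, 138.5) 90.9 69
scene (591.5, 126.5) 91.0 71
scene (639.5, 115) 91.1 80
[[-5.83426342e-04 -9.58880870e-01 -2.83808276e-01  7.19249723e+01]
 [ 9.99999572e-01 -3.55450485e-04 -8.54772191e-04  7.82044316e-01]
 [ 7.18744913e-04 -2.83808653e-01  9.58880666e-01 -1.42143595e+02]
 [ 0.00000000e+00  0.00000000e+00  0.00000000e+00  1.00000000e+00]]
bar [-136.54699732  -43.80608439] [-141.40265828 -131.95502074] [57.71737333 59.64455087 60.90948841] 942
```

View pics/wrist1.png

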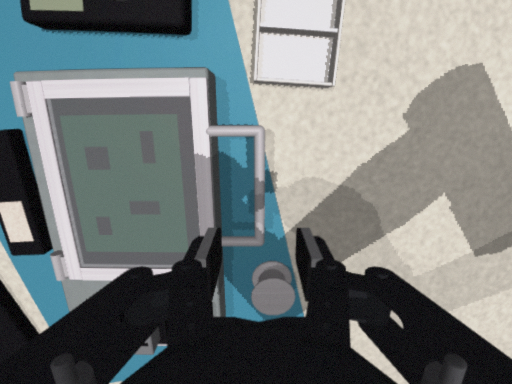

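The adapter is home: all three tops read level within 0.5 mm in both views. In the wrist picture the bar (column 260, rows 130–240) lies midway between the fingers (columns 220 and 300). I'll go down and grip it.

Request:
{"method": "drive_tool", "body": {
  "plan": [
    [[0, -0.5, 0, -20, 0], [0, 0, 0, -30, 0], [0, 0, 0, -30, 0], [0, 0, 0, -25, 0], [0, 0, 0, -15, 0], [0, 0, 0, -5, 0], [0, 0, 0, 0, 0]]
  ]
}}

```text
clock: 6.42
position: [432.0, 6.4, 35.3]
ee_rot: [-0.617, 0.787, 0.0, -0.002]
contact_force: [0.4, -0.6, 0.6]
gripper_width: 43.1
grasp_force: 0.0
```

Request:
{"method": "drive_tool", "body": {
  "plan": [
    [[1, 0, 0, 0, 0], [1, 0, 0, 0, 0], [1, 0, 0, 0, 0], [1, 0, 0, 0, 0], [1, 0, 0, 0, 0], [1, 0, 0, 0, 0]]
  ]
}}

```text
clock: 6.92
position: [433.1, 6.7, 37.6]
ee_rot: [-0.617, 0.787, -0.0, 0.001]
contact_force: [0.8, 0.9, 2.1]
gripper_width: 8.1
grasp_force: 58.6
```

Request:
{"method": "drive_tool", "body": {
  "plan": [
    [[1, 0.2, 0, 9.4, 0], [1, 0.6, -0.2, 9.3, 0], [1, 1.0, -0.3, 9.3, 0], [1, 1.4, -0.3, 9.3, 0], [1, 1.8, -0.5, 9.2, 0], [1, 2.1, -0.5, 9.1, 0], [1, 2.6, -0.6, 9.0, 0], [1, 2.9, -0.7, 8.9, 0], [1, 3.4, -0.8, 8.7, 0], [1, 3.6, -0.9, 8.6, 0]]
  ]
}}

```text
clock: 7.75
position: [450.8, 2.2, 127.1]
ee_rot: [-0.616, 0.787, 0.001, -0.0]
contact_force: [-0.3, 6.0, -3.7]
gripper_width: 7.8
grasp_force: 58.3
```

Request:
{"method": "drive_tool", "body": {
  "plan": [
    [[1, 4.0, -1.0, 8.4, 0], [1, 4.4, -1.1, 8.2, 0], [1, 4.7, -1.2, 8.0, 0], [1, 5.1, -1.2, 7.8, 0], [1, 5.4, -1.3, 7.6, 0], [1, 5.7, -1.4, 7.3, 0], [1, 6.0, -1.5, 7.1, 0], [1, 6.3, -1.5, 6.8, 0], [1, 6.5, -1.6, 6.5, 0], [1, 6.9, -1.7, 6.2, 0], [1, 0, 0, 0, 0], [1, 0, 0, 0, 0], [1, 0, 0, 0, 0], [1, 0, 0, 0, 0]]
  ]
}}

```text
clock: 8.92
position: [501.5, -10.3, 201.0]
ee_rot: [-0.617, 0.787, 0.005, -0.003]
contact_force: [-14.2, 11.4, 10.3]
gripper_width: 7.6
grasp_force: 59.0
```

Run:
```python
from h import *
s=read_state();print(s['clock'],s['position'],s['ee_rot'],s['gripper_width'],s['grasp_force'],s['contact_force'],s['joint_vel'].round(3))
o=np.array([573.3,12.4]);ex=np.array([.9711,-.2385]);ey=np.array([.2385,.9711])
p=s['position'];a=(p[:2]-o)@ex;h=p[2]+19-56
print("angle from TCP",np.degrees(np.arctan2(h,80-a)),np.hypot(h,80-a))
for n in("top","scene"):
    im,d=get_image(n);W=world(camera_model(n),d);cv2.imwrite(f"pics/{n}2.png",im[:,:,::-1])
    J=np.dstack([(W[...,:2]-o)@ex,(W[...,:2]-o)@ey]);z=W[...,2]
    for p in((542.5,138.5),(591.5,126.5),(639.5,115)):
        m=(np.hypot(W[...,0]-p[0],W[...,1]-p[1])<11)&(z<130);print(n,p,np.median(z[m]).round(1),m.sum())
    m=(d>0)&(J[...,1]>-135)&(J[...,1]<50)&(J[...,0]>-40)&(J[...,0]<65)&(z>62)&(z<170)
    x,zz=J[m][:,0],z[m]
    for _ in range(5):
        c=np.polyfit(x,zz,1);r=abs(np.polyval(c,x)-zz);x,zz=x[r<max(4,1.5*np.median(r))],zz[r<max(4,1.5*np.median(r))]
    print(n,"plate angle",np.degrees(np.arctan(-c[0])),len(x),m.sum())
```

```text
8.9167 [501.53140762 -10.29563944 200.99480179] [-0.61656888  0.78728126  0.00456819 -0.00318887] 7.61986400243275 59.02328431606293 [-14.16239213  11.4119414   10.26314792] [ 0.001 -0.001 -0.     0.     0.002 -0.   ]
angle from TCP 48.65888954358781 218.42954578502113
top (542.5, 138.5) 90.7 70
top (591.5, 126.5) 90.0 88
top (639.5, 115) 90.0 84
top plate angle 47.94413174495016 1307 1351
scene (542.5, 138.5) 90.9 68
scene (591.5, 126.5) 90.8 74
scene (639.5, 115) 91.0 77
scene plate angle 47.78256474648015 4051 4415
```

View pics/scene2.png

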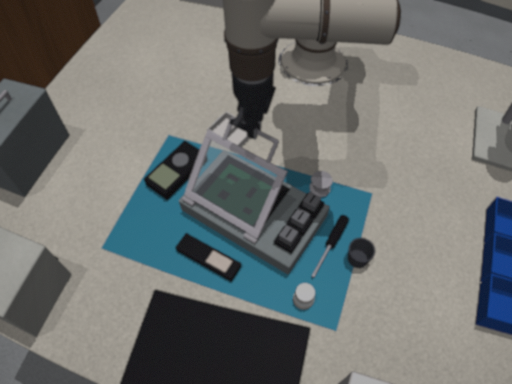

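View pics/top2.png

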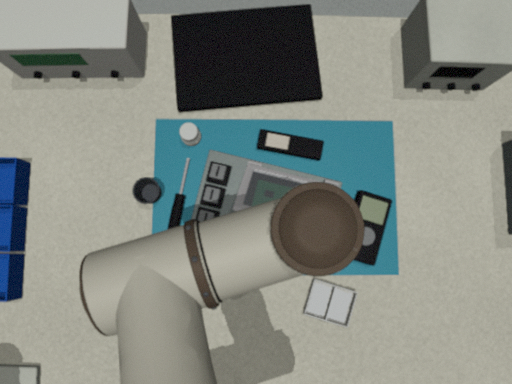

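The guard is at about 48° and the adapters are still level. The scene view shows the fingers on the bar at about (245,125) and the loose things where they were. I'll open it 2° more and ease the radial and sideways preload.

Request:
{"method": "drive_tool", "body": {
  "plan": [
    [[1, 1, 0.2, 1.8, 0], [1, 1, 0.2, 1.8, 0], [1, 1, 0.1, 1.8, 0], [1, 0.9, 0.1, 1.8, 0], [1, 0, 0, 0, 0], [1, 0, 0, 0, 0], [1, 0, 0, 0, 0]]
  ]
}}

```text
clock: 9.6
position: [508.6, -11.8, 207.8]
ee_rot: [-0.617, 0.787, 0.001, -0.002]
contact_force: [-4.7, 1.3, -0.8]
gripper_width: 7.8
grasp_force: 58.9
```

Run:
```python
from h import *
s=read_state();print(s['clock'],s['position'],s['gripper_width'],s['grasp_force'],s['contact_force'],s['wrist_torque'])
o=np.array([573.3,12.4]);ex=np.array([.9711,-.2385]);ey=np.array([.2385,.9711])
im,d=get_image("scene");W=world(camera_model("scene"),d)
J=np.dstack([(W[...,:2]-o)@ex,(W[...,:2]-o)@ey]);z=W[...,2]
m=(d>0)&(J[...,1]>-135)&(J[...,1]<50)&(J[...,0]>-40)&(J[...,0]<65)&(z>62)&(z<185)
x,zz=J[m][:,0],z[m]
for _ in range(5):
    c=np.polyfit(x,zz,1);r=abs(np.polyval(c,x)-zz);k=r<max(4,1.5*np.median(r));x,zz=x[k],zz[k]
print("plate angle",np.degrees(np.arctan(-c[0])),len(x))
im,d=get_image("wrist");cv2.imwrite("pics/wrist3.png",im[:,:,::-1])
```

```text
9.6 [508.58726851 -11.81455667 207.82377394] 7.836787764085248 58.90317678451538 [-4.67018742  1.2849055  -0.76543529] [0.54505478 1.62590837 0.01034439]
plate angle 50.59991506542075 4274
```

View pics/wrist3.png

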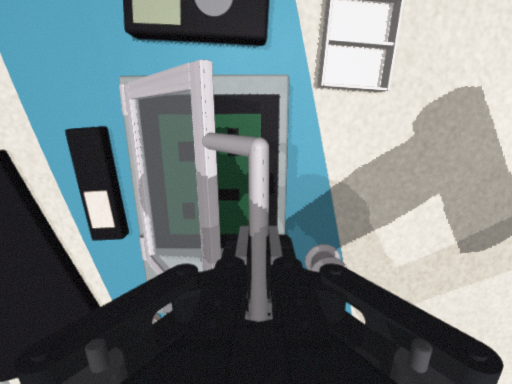

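The wrist picture shows the bar (column 259) held between the fingers. The guard is at 50.6°, with only the spring load on the wrist. I'll check that it stays still, then hand in.

Request:
{"method": "drive_tool", "body": {
  "plan": [
    [[1, 0, 0, 0, 0], [1, 0, 0, 0, 0], [1, 0, 0, 0, 0], [1, 0, 0, 0, 0], [1, 0, 0, 0, 0], [1, 0, 0, 0, 0]]
  ]
}}

```text
clock: 10.2
position: [508.7, -11.8, 207.8]
ee_rot: [-0.617, 0.787, 0.001, -0.002]
contact_force: [-4.3, 0.7, 0.1]
gripper_width: 7.3
grasp_force: 58.9
```

```bash
python3 -c "
from bench import *
s=read_state();print(s['clock'],s['position'],s['grasp_force'],s['contact_force']);print(job_done())"
```

```text
10.2 [508.66094484 -11.82041285 207.83325922] 58.90228271484375 [-4.28783917  0.65962648  0.10709056]
the job is handed in; nothing more can be done
None
```

I pressed the middle adapter fully home, level with the other two, then lifted the guard by its bar to about 50.6° and handed in at 10.2 s still holding it; the loose things were not touched.

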